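# Tip the pill organiser over onto its pad

## Robot

A 6-joint arm with a two-finger parallel gripper is mounted at the origin on the work surface. World frame = base frame: x ahead of the robot, y to its left, z up, the work surface at z = 0. Lengths are in mm, angles in degrees, forces in N, time in s.
With the tool pointing down it reaches from about 400 to 825 mm from the base axis. Payload 7 kg.
Tool frame: the origin (TCP) lies at the very end of the fingers, on their centre line; the grasp point (between the pads) lies 19 mm behind it (ctrl.grasp_offset is the distance from the TCP to the grasp point, in mm); z points along the fingers, y is the direction in which the jaws open and shut (so a half turn about z gives the same grasp; the last joint's range is limited). The gripper opens to 85 mm and grips with 20 to 120 N. Pads are 22 mm wide; open, the fingers measure 114 mm over their backs; the gripper's body (76 mm by 85 mm) begins 54 mm behind the grasp point. The pads swing forward as they close: fully open they stand 13 mm farther back than shut.
Start: joints at [-50.873, 20.546, 0.682, 0, -70.136, -16.507], TCP at [259.593, -623.062, 231.302] pointing down, gripper open.
Joint ranges: [-176.03, 176.03], [-82.01, 121.73], [-58.28, 71.71], [-173.87, 95.51], [-174.79, -0.11], [-173.66, 173.66]. Speed limits (degrees/s): [136.94, 136.94, 172.46, 180, 180, 180].

## Interface

Orientations are given as [roll, pitch, yaw] about the fixed x, y, z axes, in that order (R = Rz(yaw) Ry(pitch) Rx(roll)).
In Python, from cell import readout, capture, camera_params, ctrl gives the robot as it stands.
- The arm moves only by the tool play_rows, never from a script. Its argument "steps" is a list of rows, each an object of numbers: "hand": the opening, from -1 (shut) to 1 (fully open); "tx", "ty", "tz": the shift along the tool's x, y, z in mm; "wx", "wy", "wz": the turn, a rotation vector about the tool's x, y, z in rad. A call has 1 to 10 rows; each row shifts and turns the pose as measured when the row begins, along the tool's axes as they then stand; what a row does not reach is not made up. A row lasts 1/10 s, in which the tool goes at most 50 mm and 8.59 degrees, less where a joint would pass 70% of its speed; a pose out of reach is approached as far as the arm can. A call is refused whole if a number of a shift passes 50 or a number of a turn 0.15, either way. A call with a gripper value outside its range is refused whole. The fingers move at their own pace and stop on an object; "newtons" is the grip in N (left out, the last holds). Time passes only in rows, so rows that do not move let the fingers close. It gives the time, the measured TCP pose, the force and the opening at its end, in the units of the state.
- readout.sense(): the state, without advancing time (a new reading comes with each control period).
- capture(name): name is "scene" or "top" or "wrist"; returns (picture, depth): 384x512x3 uint8, red, green, blue; 384x512 float32, mm along the optical axis (not along the pixel's ray), 0 where there is no reading.
- camera_params(name): a dict with "vertical_fov" (degrees; the focal length in pixels is half the picture's height over the tangent of half this angle, whatever the lens; pixels are square), "cx", "cy" (the principal point, pixels), "D" ([k1, k2, p1, p2, k3] as OpenCV has them; the pictures are not rectified), "cam_to_world" (4x4, takes a point from camera to world coordinates). Camera axes: x right, y down, z forward; pixel columns grow to the right and rows downward; lengths in mm; the calibration is good to about 2 mm. A picture is of the moment at which its call begins: read the wrist's pose just before it. camera_params takes no time and is no camera call; for the wrist camera it gives the pose at the moment of the call.
- ctrl.close_job(): hands the job in, once; it reports no verdict.
The state is a dict: "time": time; "joint_positions": joint angles; "qd": joint speeds; "tau": joint torques, N m; "position": TCP position; "tool_rot": TCP orientation; "contact_force": force on the tool from outside, world axes, zero at the start; "torque": the same for the moment, N m; "finger_gap": finger opening in mm.
Only numpy, scipy, OpenCV 4.12 (cv2) and the standard library are available. Lean on these libraries where they do the work, as an engineer would, in place of code of your own. Each camera call takes 0.05 s, during which the arm holds its last target. There are 200 camera calls.

## Task

The weekly pill organiser has been left standing on end at one end of the long pad on the lazy Susan. Gently push it over with a fingertip, without grasping or lifting it, so that it ends lying on its back with its lids up, wholly inside the edges of the pad. Leave the other things where they stand and do not turn the lazy Susan.

Things in the scene. Friction and masses are not known exactly. Their poses are not given: they have to be found in the camera images.
- pad (a point): Centre of the marked zone: a flat dark rubber pad, 190 x 70 mm, flush (no lip) in the middle of a white lazy Susan (disc 380 mm across, flat top 30 mm above the shelf). This point is the middle of the disc, on its top face. x runs along the pad's length, from the end where the organiser stands to the end where its head should land; y across the pad; z up. Any yaw is possible.
- susan (a joint): Turn of the lazy Susan about its upright axis through the pad's centre, 0 at the start, positive anticlockwise seen from above (rad). Stiff bearing: it takes about 0.25 N m to turn, so light pushes do not move it.
- organiser_center (a point): Centre of the weekly pill organiser, a closed orange box 140 x 34 x 26 mm, about 120 g. Own axes: z along the 140 mm, x through the 26 mm depth from the lid face (-x, seven lids) to the plain back (+x), y across the width. At the start it stands on end (z up, centre 70 mm above the disc), straddling the -x end of the pad, its back towards the pad within 4 degrees, lids away from it.
- heel_left (a point): Corner of the organiser's back face at its foot: (13, 17, -70) mm from its centre in its own axes, on the edge over which it tips. Pushed on the upper half of the lid face it tips over that edge and, past about 11 degrees (20 to 25 mm of push near the top), falls on its back by itself, that edge slipping only a few mm. Pushed near the foot it slides instead.
- heel_right (a point): Corner of the organiser's back face at its foot, -y side: (13, -17, -70) mm from its centre.
- head_left (a point): Corner of the organiser's back face at its top end, +y side: (13, 17, 70) mm from its centre.
- head_right (a point): Corner of the organiser's back face at its top end, -y side: (13, -17, 70) mm from its centre.
- mug: White ceramic mug standing on the turntable at one long side (+y) of the pad, 76 mm across, 90 mm high, with a handle; origin at the centre of its underside. Leave it.
- jar: Small round glass jar with a metal cap on the turntable at the other side (-y) of the pad, near the rim, 44 mm across, 50 mm high; origin at the centre of its underside. Leave it.
- file: Foot file lying on the turntable between pad and jar, along the pad, about 172 mm long, 34 mm wide, 15 mm high, plastic grip to its -x; origin under its middle. Leave it.
- clipper: Chrome nail clipper lying on the turntable beside the mug, 60 x 12 x 11 mm; origin under its middle. Leave it.
There are look-alikes about, which are no part of the job. Leave any black, green or white look-alike of the part that bears organiser_center alone.

How it is judged (in metres and radians):
At the end, for the whole second after the job is handed in: The organiser lies on its back, lids up (within 0.1 rad of level, centre less than 18 mm above the disc), and all four corners of its back face are inside the outline of the pad (within 95 mm along and 35 mm across from the pad's centre) (angle between organiser_center's own x axis and vertical above 3.04 rad and z of organiser_center in the frame of pad below 0.018 m and x of heel_left in the frame of pad between -0.095 and 0.095 m and y of heel_left in the frame of pad between -0.035 and 0.035 m and x of heel_right in the frame of pad between -0.095 and 0.095 m and y of heel_right in the frame of pad between -0.035 and 0.035 m and x of head_left in the frame of pad between -0.095 and 0.095 m and y of head_left in the frame of pad between -0.035 and 0.035 m and x of head_right in the frame of pad between -0.095 and 0.095 m and y of head_right in the frame of pad between -0.035 and 0.035 m); the robot touches nothing.
It fails at once if the organiser is lifted: its tipping edge rises more than 20 mm above the turntable, or its centre more than 15 mm above its standing height (z of each of heel_left, heel_right in the frame of pad above 0.02 m or z of organiser_center in the frame of pad above 0.085 m).
It fails at once if the organiser is grasped, squeezed or pressed hard: the fingers press on it with more than 15 N in all (contact force between the fingers and organiser above 15 N).
It fails at once if the lazy Susan is turned by more than 0.15 rad (value of joint susan above 0.15 rad or value of joint susan below -0.15 rad).
It fails at once if the mug, jar, foot file or nail clipper is moved more than 35 mm or knocked over (distance of any of mug, jar, file, clipper from where it was at the start of the episode above 0.035 m or angle between any of mug, jar's own z axis and vertical above 0.5 rad).
It also fails if it takes over 35 s, if anything falls off the work surface, if the arm or the gripper's body presses on something with over 40 N, if the wrist force passes 120 N, or if a joint passes its speed limit or range.

## Working session

There is one attempt and no reset: what is moved stays moved. The work goes in short steps, Python scripts to look and compute and a tool call to move; the robot and the scene stay as the last step left them, time stands still between calls to the robot, and variables do not carry over. Pictures are saved under pics/ and viewed, about 8 in all and at most 12, crops included, and the job is handed in when it is done.

Besides the shell and the picture viewer there is one more tool, called after ">>>" by a JSON object that holds its "method" and its "body". play_rows: Moves the arm, as the interface text tells. Its arguments: {"type":"object","properties":{"steps":{"type":"array"},"newtons":{"type":"number"}},"required":["steps"]}

```bash
mkdir -p pics; ls
python3 - <<'E'
from cell import readout, capture, camera_params
import cv2,numpy as np
s=readout.sense();print(s)
ims=[]
for n in("scene","top"):
    p,d=capture(n);np.savez(f"pics/{n}0.npz",p=p,d=d);cv2.imwrite(f"pics/{n}0.png",p[...,::-1])
    c=camera_params(n);print(n,c)
E
```

```text
pics
{'time': 0.0, 'joint_positions': array([-5.08730827e+01,  2.05893268e+01,  6.32141493e-01, -1.99348261e-02,
       -7.01354063e+01, -1.65082566e+01]), 'qd': array([ 0.04113531, -0.0546857 ,  0.04957783,  0.03385424,  0.00218548,
        0.00582683]), 'tau': array([ 4.53197799e-04, -5.83323383e+01,  2.93431199e+01,  6.93683803e+00,
       -6.03436172e-03,  3.35423533e-05]), 'position': array([ 259.3977075 , -622.63155273,  230.375661  ]), 'tool_rot': array([ 1.79905900e+02, -8.34523678e-03, -1.57388121e+02]), 'contact_force': array([ 0.38139833,  0.76707177, -1.05354582]), 'torque': array([ 0.02889514, -0.03912423,  0.05962445]), 'finger_gap': 85.48649529516278}
scene {'vertical_fov': 48.71322373059559, 'cx': 260.2442385285013, 'cy': 188.1875610583987, 'D': array([0.00269861, 0.        , 0.        , 0.        , 0.        ]), 'cam_to_world': array([[-8.77660452e-01,  3.42438739e-01, -3.35332434e-01,
         8.17922543e+02],
       [ 4.79011970e-01,  6.03194272e-01, -6.37733646e-01,
         4.96153878e+02],
       [-1.61141021e-02, -7.20341850e-01, -6.93432012e-01,
         7.92957898e+02],
       [ 0.00000000e+00,  0.00000000e+00,  0.00000000e+00,
         1.00000000e+00]])}
top {'vertical_fov': 50.72365506564172, 'cx': 252.87358367987792, 'cy': 188.98051427646854, 'D': array([-0.10678606,  0.        ,  0.        ,  0.        ,  0.        ]), 'cam_to_world': array([[-1.19761935e-02, -9.88059830e-01,  1.53604505e-01,
         3.67792829e+02],
       [-9.99897232e-01,  1.30442752e-02,  5.94749200e-03,
        -9.74921704e+01],
       [-7.88013736e-03, -1.53517491e-01, -9.88114509e-01,
         9.69883379e+02],
       [ 0.00000000e+00,  0.00000000e+00,  0.00000000e+00,
         1.00000000e+00]])}
```

View pics/scene0.png

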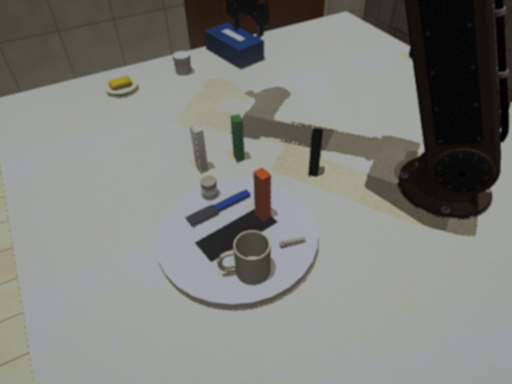

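View pics/top0.png

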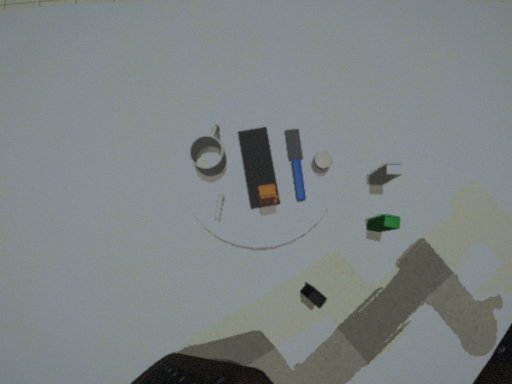

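```bash
cat > h.py <<'E'
import cv2,numpy as np
from cell import readout,capture,camera_params
def K(n,c):
    f=192/np.tan(np.radians(c["vertical_fov"]/2));return np.array([[f,0,c["cx"]],[0,f,c["cy"]],[0,0,1]])
def rays(px,c):
    u=cv2.undistortPoints(np.float64(px).reshape(-1,1,2),K(0,c),c["D"])[:,0]
    return np.c_[u,np.ones(len(u))]
def plane(px,c,z):
    T=c["cam_to_world"];r=rays(px,c)@T[:3,:3].T;return T[:3,3]+r*((z-T[2,3])/r[:,2])[:,None]
def cloud(d,c):
    v,u=np.mgrid[:384,:512];r=rays(np.c_[u.ravel(),v.ravel()],c)*d.reshape(-1,1)
    T=c["cam_to_world"];return (r@T[:3,:3].T+T[:3,3]).reshape(384,512,3)
E
python3 - <<'E'
from h import *
for n in("top","scene"):
    f=np.load(f"pics/{n}0.npz");p,d=f["p"],f["d"];c=camera_params(n);X=cloud(d,c)
    hsv=cv2.cvtColor(p,cv2.COLOR_RGB2HSV)
    org=(hsv[...,0]<14)&(hsv[...,1]>140)&(hsv[...,2]>60)&(X[...,2]>20)&(X[...,2]<200)&(np.hypot(X[...,0]-480,X[...,1]+110)<200)
    P=X[org];print(n,"orange",len(P),P.min(0).round(),P.max(0).round())
    t=P[P[:,2]>np.percentile(P[:,2],98)-6]; print("topface",len(t),np.median(t[:,2]).round(1),cv2.minAreaRect(np.float32(t[:,:2])))
    dk=((p.max(2)<75)&(X[...,2]>15)&(X[...,2]<45)&(np.hypot(X[...,0]-480,X[...,1]+110)<200)).astype(np.uint8)
    k,l,s,_=cv2.connectedComponentsWithStats(dk)
    for i in range(1,k):
        if s[i,4]>150:
            v,u=np.nonzero(l==i);Q=plane(np.c_[u,v],c,30);r=cv2.minAreaRect(np.float32(Q[:,:2]));print("dark",s[i],r,"depth z",np.median(X[l==i][:,2]).round(1));print(cv2.boxPoints(r).round(1).tolist())
    big=cv2.resize(p[90:260,150:350] if n=="top" else p[150:310,140:340],None,fx=4,fy=4,interpolation=cv2.INTER_CUBIC)
    m=cv2.resize(((dk+org)*255).astype(np.uint8)[90:260,150:350] if n=="top" else ((dk+org)*255).astype(np.uint8)[150:310,140:340],None,fx=4,fy=4,interpolation=0)
    cs,_=cv2.findContours(m,0,2);cv2.drawContours(big,cs,-1,(0,255,255),1)
    cv2.imwrite(f"pics/{n}_crop.png",np.clip(big[...,::-1]*1.3,0,255).astype(np.uint8)[:, :800])
E
```

```text
top orange 38 [ 475. -144.   26.] [ 520. -103.  171.]
topface 17 169.4 ((489.2124938964844, -120.09137725830078), (24.817825317382812, 32.88823318481445), 6.771783351898193)
dark [ 239  128   41   80 1831] ((566.3153076171875, -105.16643524169922), (188.08984375, 68.21109008789062), 8.95816707611084) depth z 30.4
[[468.1000061035156, -86.0999984741211], [478.70001220703125, -153.5], [664.5, -124.19999694824219], [653.9000244140625, -56.79999923706055]]
dark [286 130  16  31 355] ((619.6262817382812, -189.085693359375), (72.46275329589844, 31.07021713256836), 5.555392265319824) depth z 41.0
[[582.0999755859375, -177.10000610351562], [585.0999755859375, -208.10000610351562], [657.2000122070312, -201.0], [654.2000122070312, -170.10000610351562]]
scene orange 517 [ 479. -134.   36.] [504. -99. 172.]
topface 119 168.0 ((490.8870849609375, -116.82706451416016), (23.639488220214844, 34.634124755859375), 4.6251139640808105)
dark [187 196  62  30 348] ((571.843505859375, -195.11439514160156), (163.6373291015625, 34.506629943847656), 4.252536773681641) depth z 39.0
[[489.0, -184.0], [491.5, -218.39999389648438], [654.7000122070312, -206.3000030517578], [652.2000122070312, -171.8000030517578]]
dark [ 196  210   80   51 1387] ((567.4749145507812, -103.44507598876953), (187.93862915039062, 66.76806640625), 9.158760070800781) depth z 29.2
[[469.3999938964844, -85.4000015258789], [480.0, -151.39999389648438], [665.5999755859375, -121.4000015258789], [654.9000244140625, -55.5]]
```

View pics/top_crop.png

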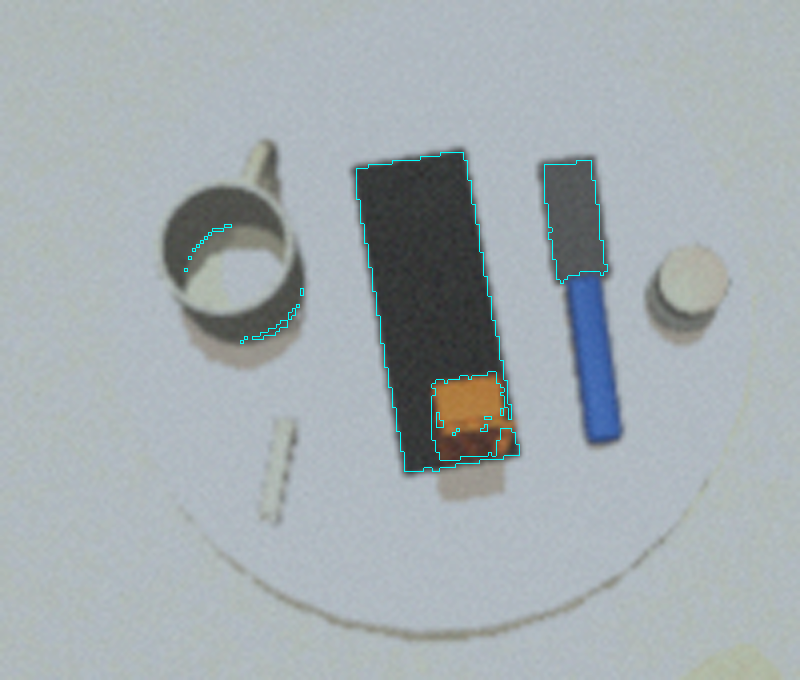

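View pics/scene_crop.png

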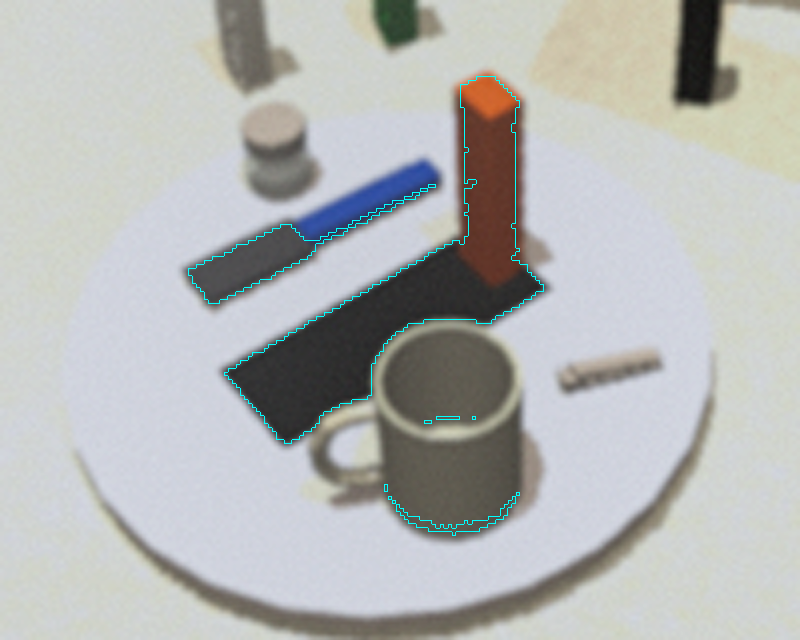

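Top view: the orange organiser is at (267,192), standing at the pad's near end (pad runs (265,207) to (253,128)). The pad centre is about (567,-104) with yaw 9°. The organiser is about 78 mm before it with yaw about 6°, so the push goes away from the robot. I'm closing the hand and moving over at travel height.

>>> {"method": "play_rows", "body": {"steps": [{"hand":-1,"tx":-29,"ty":33},{"hand":-1,"tx":-29,"ty":33},{"hand":-1,"tx":-29,"ty":33},{"hand":-1,"tx":-29,"ty":33},{"hand":-1,"tx":-29,"ty":33},{"hand":-1,"tx":-29,"ty":33},{"hand":-1,"tx":-29,"ty":33},{"hand":-1,"tx":-29,"ty":33},{"hand":-1},{"hand":-1}], "newtons": 20}}

```text
invalid input at $.steps[0]: expected keys hand, tx, ty, tz, wx, wy, wz
```

>>> {"method": "play_rows", "body": {"steps": [{"hand":-1,"tx":-29,"ty":33,"tz":0,"wx":0,"wy":0,"wz":0},{"hand":-1,"tx":-29,"ty":33,"tz":0,"wx":0,"wy":0,"wz":0},{"hand":-1,"tx":-29,"ty":33,"tz":0,"wx":0,"wy":0,"wz":0},{"hand":-1,"tx":-29,"ty":33,"tz":0,"wx":0,"wy":0,"wz":0},{"hand":-1,"tx":-29,"ty":33,"tz":0,"wx":0,"wy":0,"wz":0},{"hand":-1,"tx":-29,"ty":33,"tz":0,"wx":0,"wy":0,"wz":0},{"hand":-1,"tx":-29,"ty":33,"tz":0,"wx":0,"wy":0,"wz":0},{"hand":-1,"tx":-29,"ty":33,"tz":0,"wx":0,"wy":0,"wz":0},{"hand":-1,"tx":0,"ty":0,"tz":0,"wx":0,"wy":0,"wz":0},{"hand":-1,"tx":0,"ty":0,"tz":0,"wx":0,"wy":0,"wz":0}], "newtons": 20}}

```text
time: 1.1
position: [373.6, -276.8, 225.7]
tool_rot: [179.5, -0.1, -157.5]
contact_force: [-0.7, -0.7, -0.2]
finger_gap: -0.5
```

>>> {"method": "play_rows", "body": {"steps": [{"hand":-1,"tx":-29,"ty":31,"tz":0,"wx":0,"wy":0,"wz":0},{"hand":-1,"tx":-29,"ty":31,"tz":0,"wx":0,"wy":0,"wz":0},{"hand":-1,"tx":-29,"ty":31,"tz":0,"wx":0,"wy":0,"wz":0},{"hand":-1,"tx":-29,"ty":31,"tz":0,"wx":0,"wy":0,"wz":0},{"hand":-1,"tx":0,"ty":0,"tz":0,"wx":0,"wy":0,"wz":0.14},{"hand":-1,"tx":0,"ty":0,"tz":0,"wx":0,"wy":0,"wz":0.14},{"hand":-1,"tx":0,"ty":0,"tz":0,"wx":0,"wy":0,"wz":0}]}}

```text
time: 1.8
position: [435.0, -117.2, 225.2]
tool_rot: [179.6, -0.4, -174.6]
contact_force: [-0.4, 0.3, -0.3]
finger_gap: -0.1
```

>>> {"method": "play_rows", "body": {"steps": [{"hand":-1,"tx":0,"ty":-7,"tz":0,"wx":0,"wy":0,"wz":0},{"hand":-1,"tx":0,"ty":0,"tz":26,"wx":0,"wy":0,"wz":0},{"hand":-1,"tx":0,"ty":0,"tz":26,"wx":0,"wy":0,"wz":0},{"hand":-1,"tx":0,"ty":0,"tz":26,"wx":0,"wy":0,"wz":0},{"hand":-1,"tx":0,"ty":0,"tz":0,"wx":0,"wy":0,"wz":0}]}}

```text
time: 2.3
position: [435.2, -129.5, 145.4]
tool_rot: [179.6, -0.3, -173.9]
contact_force: [-0.7, 0.2, -0.1]
finger_gap: -0.0
```

Run:
```python
from h import *
s=readout.sense();print(s["position"],s["contact_force"])
p,d=capture("scene");w,_=capture("wrist")
a=cv2.resize(p[130:300,180:380],(400,340));b=cv2.resize(w,(400,300));b=np.vstack([b,np.zeros((40,400,3),np.uint8)])
cv2.imwrite("pics/pre.png",np.hstack([a,b])[...,::-1])
```

```text
[ 435.17562844 -129.52706233  145.36486456] [-0.7186962   0.17924726 -0.13861858]
```

View pics/pre.png

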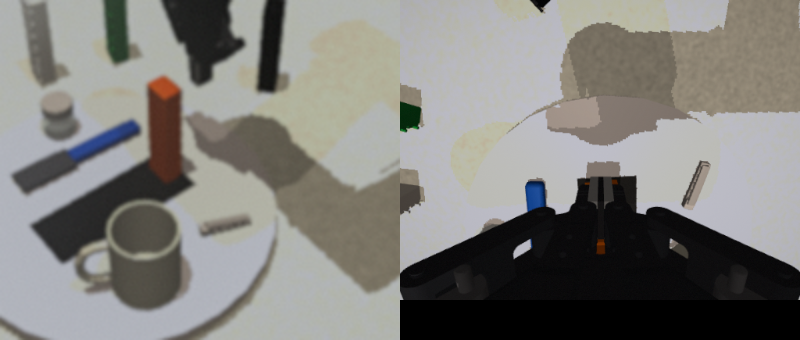

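The scene view (left) shows the closed fingertips behind the upper lid face. In the wrist view (right), the organiser's orange shows on both sides of the fingers, about centred at (600,181). I'll approach, then push slowly.

>>> {"method": "play_rows", "body": {"steps": [{"hand":-1,"tx":-10,"ty":2,"tz":0,"wx":0,"wy":0,"wz":0},{"hand":-1,"tx":-8,"ty":0,"tz":0,"wx":0,"wy":0,"wz":0},{"hand":-1,"tx":-4,"ty":0,"tz":0,"wx":0,"wy":0,"wz":0},{"hand":-1,"tx":-3,"ty":0,"tz":0,"wx":0,"wy":0,"wz":0},{"hand":-1,"tx":-3,"ty":0,"tz":0,"wx":0,"wy":0,"wz":0},{"hand":-1,"tx":-3,"ty":0,"tz":0,"wx":0,"wy":0,"wz":0}]}}

```text
time: 3.0
position: [474.1, -124.2, 153.5]
tool_rot: [179.7, 0.4, -173.7]
contact_force: [0.2, -0.1, -0.1]
finger_gap: -0.2
```

```bash
cat >> h.py <<'E'
def orange(n="scene"):
    c=camera_params(n);p,d=capture(n);X=cloud(d,c);h=cv2.cvtColor(p,cv2.COLOR_RGB2HSV)
    m=(h[...,0]<14)&(h[...,1]>140)&(h[...,2]>60)&(X[...,2]>20)&(X[...,2]<200)&(np.hypot(X[...,0]-560,X[...,1]+110)<200)
    return p,X[m],m
E
python3 - <<'E'
from h import *
s=readout.sense();print(s["time"],s["position"])
p,P,m=orange()
for lo,hi in((40,70),(70,100),(100,130),(130,160),(164,180)):
    q=P[(P[:,2]>lo)&(P[:,2]<hi)];print(lo,len(q),q.mean(0).round(1) if len(q) else 0,q[:,0].max().round(1) if len(q) else 0)
t=P[P[:,2]>164];print(cv2.minAreaRect(np.float32(t[:,:2])))
E
```

```text
3.0 [ 474.08766368 -124.22123857  153.51856839]
40 107 [ 496.6 -106.6   55.6] 506.5
70 110 [ 499.4 -106.8   85.4] 508.5
100 112 [ 500.8 -105.6  114.7] 511.1
130 116 [ 503.5 -105.6  145.1] 513.0
164 130 [ 501.1 -114.9  168.2] 514.1
((500.7728576660156, -116.88328552246094), (26.833948135375977, 33.673587799072266), 9.355345726013184)
```

>>> {"method": "play_rows", "body": {"steps": [{"hand":-1,"tx":-3,"ty":0,"tz":0,"wx":0,"wy":0,"wz":0},{"hand":-1,"tx":-3,"ty":0,"tz":0,"wx":0,"wy":0,"wz":0},{"hand":-1,"tx":-3,"ty":0,"tz":0,"wx":0,"wy":0,"wz":0},{"hand":-1,"tx":-3,"ty":0,"tz":0,"wx":0,"wy":0,"wz":0},{"hand":-1,"tx":-3,"ty":0,"tz":0,"wx":0,"wy":0,"wz":0},{"hand":-1,"tx":-3,"ty":0,"tz":0,"wx":0,"wy":0,"wz":0},{"hand":-1,"tx":0,"ty":0,"tz":0,"wx":0,"wy":0,"wz":0}]}}

```text
time: 3.75
position: [493.9, -122.0, 153.5]
tool_rot: [179.7, 0.4, -173.7]
contact_force: [-0.4, -0.2, -0.4]
finger_gap: 0.1
```

```bash
cat > chk.py <<'E'
from h import *
s=readout.sense();print(s["time"],s["position"],s["contact_force"])
p,P,m=orange();print(len(P),P.min(0).round(1),P.max(0).round(1))
t=P[P[:,2]>P[:,2].max()-6];print("top",np.median(t[:,2]),cv2.minAreaRect(np.float32(t[:,:2])))
E
python3 chk.py
```

```text
3.75 [ 493.89713168 -121.96903064  153.48350029] [-0.42970574 -0.24802499 -0.3786541 ]
395 [ 485.1 -125.5   37.2] [560.8 -91.7 166.4]
top 162.30165344123554 ((545.1654663085938, -109.84049987792969), (14.104020118713379, 32.123226165771484), 4.611749649047852)
```

It's past the tipping point and falling. I'm withdrawing the finger upward and back.

>>> {"method": "play_rows", "body": {"steps": [{"hand":-1,"tx":0,"ty":0,"tz":0,"wx":0,"wy":0,"wz":0},{"hand":-1,"tx":10,"ty":0,"tz":-15,"wx":0,"wy":0,"wz":0},{"hand":-1,"tx":20,"ty":0,"tz":-25,"wx":0,"wy":0,"wz":0},{"hand":-1,"tx":20,"ty":0,"tz":-25,"wx":0,"wy":0,"wz":0},{"hand":-1,"tx":10,"ty":0,"tz":-10,"wx":0,"wy":0,"wz":0},{"hand":-1,"tx":0,"ty":0,"tz":0,"wx":0,"wy":0,"wz":0},{"hand":-1,"tx":0,"ty":0,"tz":0,"wx":0,"wy":0,"wz":0},{"hand":-1,"tx":0,"ty":0,"tz":0,"wx":0,"wy":0,"wz":0},{"hand":-1,"tx":0,"ty":0,"tz":0,"wx":0,"wy":0,"wz":0},{"hand":-1,"tx":0,"ty":0,"tz":0,"wx":0,"wy":0,"wz":0}]}}

```text
time: 4.8
position: [431.3, -128.9, 226.5]
tool_rot: [179.7, 0.0, -173.7]
contact_force: [-0.3, 0.3, -0.6]
finger_gap: 0.1
```

```bash
cat > chk2.py <<'E'
from h import *
s=readout.sense();print(s["time"],s["position"],s["contact_force"])
cv2_ims=[]
for n in("top","scene"):
    p,P,m=orange(n);c=camera_params(n);t=P[P[:,2]>P[:,2].max()-8]
    r=cv2.minAreaRect(np.float32(t[:,:2]));print(n,len(t),"z",np.median(t[:,2]),r)
    u=np.radians(9.05);R=np.array([[np.cos(u),np.sin(u)],[-np.sin(u),np.cos(u)]])
    print("pad frame corners",((cv2.boxPoints(r)-[567,-104.3])@R.T).round(1).tolist())
    q=p[90:260,150:350] if n=="top" else p[150:320,140:340]
    cv2_ims.append(cv2.resize(q,(400,340),interpolation=cv2.INTER_CUBIC))
cv2.imwrite("pics/end_%d.png"%(s["time"]*100),np.hstack(cv2_ims)[...,::-1]);print("pics/end_%d.png"%(s["time"]*100))
E
python3 chk2.py
```

```text
4.8 [ 431.2766352  -128.93673642  226.5482674 ] [-0.31005044  0.34156633 -0.64383597]Traceback (most recent call last):
  File "chk2.py", line 5, in <module>
    p,P,m=orange(n);c=camera_params(n);t=P[P[:,2]>P[:,2].max()-8]
                                                  ~~~~~~~~~~^^
    return umr_maximum(a, axis, None, out, keepdims, initial, where)
ValueError: zero-size array to reduction operation maximum which has no identity
```

Run:
```python
from h import *
a=[capture(n)[0] for n in("top","scene")]
cv2.imwrite("pics/e.png",np.hstack([cv2.resize(a[0][90:260,150:350],(400,340)),cv2.resize(a[1][150:320,140:340],(400,340))])[...,::-1])
```

```text
(no output)
```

View pics/e.png

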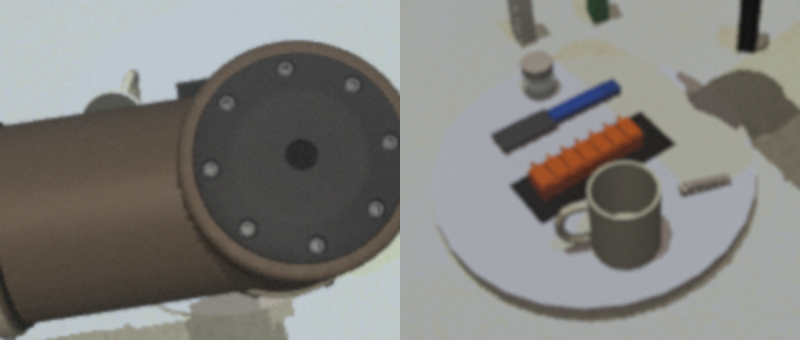

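Scene view (right): the organiser lies lids up on the pad, from about (540,180) to (635,130), with pad visible all round. The arm blocks the top view, so I'll move it aside and measure.

>>> {"method": "play_rows", "body": {"steps": [{"hand":-1,"tx":5,"ty":-35,"tz":-5,"wx":0,"wy":0,"wz":0},{"hand":-1,"tx":5,"ty":-35,"tz":-5,"wx":0,"wy":0,"wz":0},{"hand":-1,"tx":0,"ty":-35,"tz":0,"wx":0,"wy":0,"wz":0},{"hand":-1,"tx":0,"ty":-35,"tz":0,"wx":0,"wy":0,"wz":0},{"hand":-1,"tx":0,"ty":-35,"tz":0,"wx":0,"wy":0,"wz":0},{"hand":-1,"tx":0,"ty":-35,"tz":0,"wx":0,"wy":0,"wz":0},{"hand":-1,"tx":0,"ty":-35,"tz":0,"wx":0,"wy":0,"wz":0},{"hand":-1,"tx":0,"ty":-35,"tz":0,"wx":0,"wy":0,"wz":0},{"hand":-1,"tx":0,"ty":-35,"tz":0,"wx":0,"wy":0,"wz":0},{"hand":-1,"tx":0,"ty":0,"tz":0,"wx":0,"wy":0,"wz":0}]}}

```text
time: 5.95
position: [458.9, -455.5, 232.3]
tool_rot: [179.6, -0.1, -173.4]
contact_force: [0.4, -0.1, -0.8]
finger_gap: -0.1
```

```bash
sed -i 's/P\[:,2\].max()-8/45/' chk2.py; python3 chk2.py
```

```text
5.95 [ 458.92999961 -455.49553258  232.28062629] [ 0.44769439 -0.1074985  -0.7700261 ]
top 62 z 53.317519328115225 ((565.1846923828125, -109.44286346435547), (122.35277557373047, 32.73052215576172), 8.070910453796387)
pad frame corners [[-63.5, 12.6], [-64.0, -20.1], [58.3, -22.2], [58.8, 10.5]]
scene 756 z 53.68958342388868 ((575.0223999023438, -106.83507537841797), (139.4373016357422, 36.70064926147461), 7.672679901123047)
pad frame corners [[-61.7, 16.3], [-62.6, -20.4], [76.8, -23.8], [77.7, 12.9]]
pics/end_595.png
```

View pics/end_595.png

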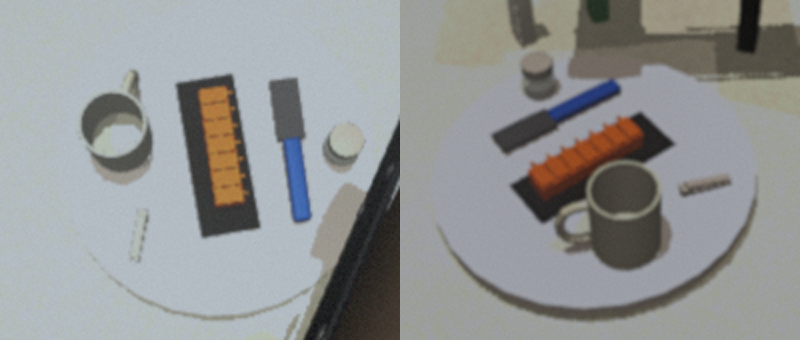

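Both views show the organiser lids up inside the pad. In the top crop it spans about (215,88) to (230,203), with a margin all round. The other things and the pad are where they were, and the arm is clear, so I'm handing in.

```bash
python3 -c "
from cell import ctrl
print(ctrl.close_job())"
```

```text
the job is handed in; nothing more can be done
None
```

I tipped the organiser over with the closed fingertips, pushing on the upper half of its lid face. It fell onto its back by itself, and I handed the job in at about 6 s of the 35 s allowed.

- **Position:** the last scene-camera check puts its corners at x from -63 to +78 mm and y from -24 to +16 mm in the pad frame. The limits are ±95 and ±35 mm. Its top face measured about 24 mm above the disc, which fits it lying flat with the lids up.
- **Camera disagreement:** the top camera saw only part of the lid face, 122 mm of the 140 mm length, so its far-end figure is short. Otherwise it agrees to within about 4 mm.
- **Forces:** the force readings after each move stayed within sensor noise, under 1 N.
- **Other things:** by eye in the last pictures, the mug, jar, file, clipper and lazy Susan were where they started. I did not measure them again. The arm was clear of everything at hand-in.

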